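Switch on for cooking in the right order

ROBOT

A 7-joint arm with a two-finger parallel gripper is mounted at the origin on a cart in front of the work surface, level with it; the furniture and walls round the work are solid. World frame = base frame: x ahead of the robot, y to its left, z up, the work surface at z = 0. Lengths are in m, angles in degrees, forces in N, time in s.
With the tool pointing down it reaches from about 0.425 to 0.875 m from the base axis. Payload 4.7 kg.
Tool frame: the origin (TCP) lies at the very end of the fingers, on their centre line; the grasp point (between the pads) lies 19 mm behind it; z points along the fingers, y is the line along which they close (so a half turn about z gives the same grasp; the last joint's range is limited). The gripper opens to 87 mm and grips with 3 to 60 N. Pads are 19 mm wide; open, the fingers measure 117 mm over their backs; the gripper's body (75 mm by 190 mm) begins 51 mm behind the grasp point.
Start: joints at [66.068, 18.392, -4.016, 83.108, 1.295, 78.541, -3.26], TCP at [0.272, -0.59, 0.223] pointing down, gripper open.
Joint ranges: [-163.93, 163.93], [-17.29, 119.83], [-79.2, 71.16], [3.27, 140.29], [-89.18, 269.18], [5.43, 117.66], [-154.24, 154.24]. Speed limits (degrees/s): [147.25, 147.25, 180, 180, 180, 180, 180].

INTERFACE

Orientations are given as [roll, pitch, yaw] about the fixed x, y, z axes, in that order (R = Rz(yaw) Ry(pitch) Rx(roll)).
In Python, from cell import get_obs, read_camera, sign_off, silhouettes gives the robot as it stands.
- The arm moves only by the tool play_rows, never from a script. Its argument "steps" is a list that holds one entry, the list of rows, each a list of 7 numbers: the shift along the tool's x, y, z in m, then the turn, a rotation vector about the tool's x, y, z in rad, then the finger opening in m, from 0 to 0.087. A call has 1 to 12 rows; each row shifts and turns the commanded pose from where the row before left it, along the tool's axes as they then stand; what a row does not reach is not made up. A row lasts 1/10 s, in which the tool goes at most 50 mm and 8.59 degrees, less where a joint would pass 70% of its speed; a pose out of reach is approached as far as the arm can. A call is refused whole if a number of a shift passes 0.05 or a number of a turn 0.15, either way. A call with a gripper value outside its range is refused whole. The fingers move at their own pace and stop on an object; "force" is the grip in N (left out, the last holds). Time passes only in rows, so rows that do not move let the fingers close. It gives the time, the measured TCP pose, the force, the opening and the grip force at its end, in the units of the state.
- get_obs(): the state, without advancing time (a new reading comes with each control period).
- read_camera(name): name is "scene" or "top" or "wrist"; returns a dict with "frame" (480x640x3 uint8, red, green, blue), "intrinsics" (3x3 intrinsics, pixels), "view" (4x4, takes a point from world to camera coordinates). Camera axes: x right, y up, looking along -z (the intrinsics and any distortion apply to the point x, -y, -z); pixel columns grow to the right and rows downward; lengths in m; the calibration is good to about 2 mm. A picture is of the moment at which its call begins. There is no depth.
- sign_off(): hands the job in; it is judged then, once.
Trained networks look in the newest picture that a camera, given by its name, has taken for a name from the list of things; names that differ only in an ending like _2 or _b are one class to them, and where a whole thing is asked for, a point or a joint stands for the part that bears it (a point fixed in the world has none). Each returns a list of dicts, best first, with "p" (0 to 1); they miss things now and then, are a little off and sometimes report something else, mostly with a low value. They report only what shows in the picture. A call takes as long as a camera call.
- silhouettes(camera, name): "pixels" (480x640 bool, what is visible of it) and "extent" ([left, top, right, bottom] in pixels, round what is visible of it).
The state is a dict: "time_s": time; "qpos": joint angles; "joint_velocities": joint speeds; "effort": joint torques, N m; "tool_pos": TCP position; "tool_rot": TCP orientation; "force": force on the tool from outside, world axes, zero at the start; "wrist_torque": the same for the moment, N m; "grip_width": finger opening in m; "grasp_force": force on a finger pad.
Only numpy, scipy, OpenCV 4.12 (cv2) and the standard library are available. Lean on these libraries where they do the work, as an engineer would, in place of code of your own. Each camera call takes 0.05 s, during which the arm holds its last target. There are 200 camera calls.

TASK

Switch the kitchen on for cooking with the press switches on the worktop: with the fingertips, lightly, press down first the round key (extractor), then the square key (worktop light) and last the long bar key (hob), each all the way so that it stays down when let go, and then draw clear. Do not touch the switch with the cross-shaped key, and leave the jars, mug, spoon and spoon rest standing where they are; nothing is to be gripped or lifted.

Things in the scene. Friction and masses are not known exactly. Their poses are not given: they have to be found in the camera images.
- round_switch: the extractor switch: white plastic housing 86 x 86 mm, 24 mm high, stuck fast to the worktop, with one grey key in the middle of its top: a round disc 60 mm across. Origin at the centre of the underside, z up. All four housings and the key material are alike; only the key's shape tells them apart, and which stands where changes
- round_top (a point): centre of the flat top of the round key; 40 mm above the worktop while up (16 mm proud of the housing); sinks with the key
- round_key (a joint): how far this key is pressed down, m: 0 up, 0.008 at its end stop; it starts within 0.001 of up and is on from 0.004. It slides straight down against about 2.5 N of friction and stays where it is left. The cap on it is cushioned: it gives 1 mm more for each 2 N while pressed, up to 6 mm, and springs back by that when let go; fully down the key is still 8 mm proud of the housing
- square_switch: the worktop light switch: white plastic housing 86 x 86 mm, 24 mm high, stuck fast to the worktop, with one grey key in the middle of its top: a square 42 x 42 mm. Origin at the centre of the underside, z up. All four housings and the key material are alike; only the key's shape tells them apart, and which stands where changes
- square_top (a point): centre of the flat top of the square key; 40 mm above the worktop while up (16 mm proud of the housing); sinks with the key
- square_key (a joint): how far this key is pressed down, m: 0 up, 0.008 at its end stop; it starts within 0.001 of up and is on from 0.004. It slides straight down against about 2.5 N of friction and stays where it is left. The cap on it is cushioned: it gives 1 mm more for each 2 N while pressed, up to 6 mm, and springs back by that when let go; fully down the key is still 8 mm proud of the housing
- bar_switch: the hob switch: white plastic housing 86 x 86 mm, 24 mm high, stuck fast to the worktop, with one grey key in the middle of its top: a long narrow bar, 22 mm along the housing's x and 70 mm along its y. Origin at the centre of the underside, z up. All four housings and the key material are alike; only the key's shape tells them apart, and which stands where changes
- bar_top (a point): centre of the flat top of the bar key; 40 mm above the worktop while up (16 mm proud of the housing); sinks with the key
- bar_key (a joint): how far this key is pressed down, m: 0 up, 0.008 at its end stop; it starts within 0.001 of up and is on from 0.004. It slides straight down against about 2.5 N of friction and stays where it is left. The cap on it is cushioned: it gives 1 mm more for each 2 N while pressed, up to 6 mm, and springs back by that when let go; fully down the key is still 8 mm proud of the housing
- cross_switch: the waste grinder switch: white plastic housing 86 x 86 mm, 24 mm high, stuck fast to the worktop, with one grey key in the middle of its top: a plus-shaped cross of two crossed arms, each 62 mm long and 18 mm wide. Origin at the centre of the underside, z up. All four housings and the key material are alike; only the key's shape tells them apart, and which stands where changes
- cross_top (a point): centre of the flat top of the cross key; 40 mm above the worktop while up (16 mm proud of the housing); sinks with the key
- cross_key (a joint): how far this key is pressed down, m: 0 up, 0.008 at its end stop; it starts within 0.001 of up and is on from 0.004. It slides straight down against about 2.5 N of friction and stays where it is left. The cap on it is cushioned: it gives 1 mm more for each 2 N while pressed, up to 6 mm, and springs back by that when let go; fully down the key is still 8 mm proud of the housing
- mustard_pot: bystander, loose: small lidded jar, 55 mm across, 71 mm high; origin at the centre of its underside
- olive_pot: bystander, loose: small lidded jar, 55 mm across, 71 mm high; origin at the centre of its underside
- spice_9: bystander, loose: spice jar, 40 mm across, 72 mm high; origin at the centre of its underside
- spice_14: bystander, loose: spice jar, 39 mm across, 75 mm high; origin at the centre of its underside
- spoon_rest: bystander, loose: shallow oval spoon rest, 76 x 124 mm, 18 mm high; origin at the centre of its underside
- mug: bystander, loose: mug with handle, 92 x 127 mm, 95 mm high; origin at the centre of its underside
- teaspoon: bystander, loose: teaspoon, 138 x 28 mm, 12 mm high; origin at the centre of its underside

How it is judged:
By the outcome, as a careful person would: the job done as asked, in the order asked, and still so for the second after the job is handed in, with the robot touching nothing.
It also fails if it takes over 51 s, if anything falls off the work surface, if the arm or the gripper's body presses on something with over 40 N, if the wrist force passes 120 N, or if a joint passes its speed limit or range.

## Working session

There is one attempt and no reset: what is moved stays moved. The work goes in short steps, Python scripts to look and compute and a tool call to move; the robot and the scene stay as the last step left them, time stands still between calls to the robot, and variables do not carry over. Pictures are saved under pics/ and viewed, at most 10 in all, crops included, and the job is handed in when it is done.

Besides the shell and the picture viewer there is one more tool, called after "Call:" by a JSON object that holds its "fn" and its "kwargs". play_rows: Moves the arm, as the interface text tells. Its arguments: {"type":"object","properties":{"steps":{"type":"array","items":{"type":"array","items":{"type":"array","items":{"type":"number"}}}},"force":{"type":"number"}},"required":["steps"]}

```bash
mkdir -p pics; cat > h.py <<'E'
import numpy as np,cv2
from cell import *
def pix2w(c,u,v,z):
    K=np.array(c['intrinsics']);V=np.array(c['view']);R=V[:3,:3];t=V[:3,3]
    d=np.linalg.solve(K,[u,v,1]);d=R.T@np.array([d[0],-d[1],-d[2]]);o=-R.T@t
    return o+d*(z-o[2])/d[2]
E
python3 - <<'E'
from h import *
for n in ['top','scene']:
    c=read_camera(n);cv2.imwrite(f'pics/{n}0.png',c['frame'][:,:,::-1])
    for k in ['round_switch','square_switch','bar_switch','cross_switch','round_top','mug','mustard_pot','olive_pot','spice_9','spice_14','spoon_rest','teaspoon']:
        for s in silhouettes(n,k)[:3]:
            m=s['pixels'];ys,xs=np.nonzero(m);
            if len(xs)==0: continue
            u,v=xs.mean(),ys.mean();print(n,k,round(s['p'],2),s['extent'],pix2w(c,u,v,.02).round(3)[:2])
o=get_obs();print(o['time_s'],o['tool_pos'],o['tool_rot'],o['force'],o['grip_width'])
E
```

```text
top round_switch 0.72 [161.1, 223.6, 209.2, 270.1] [0.504 0.23 ]
top round_switch 0.43 [432.6, 281.7, 489.7, 318.3] [ 0.377 -0.36 ]
top round_switch 0.33 [274.0, 167.0, 301.9, 222.2] [0.593 0.004]
top square_switch 0.67 [232.5, 258.1, 256.2, 279.3] [0.451 0.101]
top square_switch 0.58 [221.1, 247.3, 270.5, 293.8] [0.45  0.098]
top bar_switch 0.81 [306.7, 199.7, 357.1, 250.2] [ 0.537 -0.091]
top bar_switch 0.37 [166.8, 228.0, 195.2, 260.8] [0.505 0.235]
top cross_switch 0.58 [378.4, 223.6, 424.8, 269.0] [ 0.494 -0.234]
top round_top 0.94 [167.1, 231.1, 197.1, 263.0] [0.505 0.235]
top mug 0.69 [474.9, 174.5, 523.5, 229.9] [ 0.577 -0.449]
top mustard_pot 0.9 [375.5, 179.7, 401.4, 210.5] [ 0.603 -0.209]
top olive_pot 0.84 [330.2, 289.2, 357.3, 318.5] [ 0.37  -0.105]
top spice_9 0.67 [241.9, 186.6, 264.0, 209.5] [0.608 0.081]
top spice_9 0.64 [178.1, 289.7, 202.9, 305.3] [0.392 0.22 ]
top spice_14 0.67 [241.9, 186.6, 264.0, 209.5] [0.608 0.081]
top spice_14 0.64 [178.1, 289.7, 202.9, 305.3] [0.392 0.22 ]
top spoon_rest 0.96 [432.7, 280.2, 488.4, 319.3] [ 0.377 -0.361]
top teaspoon 0.58 [2
[... 916 characters left out ...]
 0.89 [234.4, 227.9, 253.2, 255.8] [0.618 0.075]
scene spice_9 0.62 [207.6, 312.9, 229.5, 343.7] [0.406 0.214]
scene spice_9 0.35 [183.6, 285.8, 212.4, 302.7] [0.513 0.231]
scene spice_14 0.89 [234.4, 227.9, 253.2, 255.8] [0.618 0.075]
scene spice_14 0.62 [207.6, 312.9, 229.5, 343.7] [0.406 0.214]
scene spice_14 0.35 [183.6, 285.8, 212.4, 302.7] [0.513 0.231]
scene spoon_rest 0.7 [416.0, 235.0, 444.7, 264.3] [ 0.384 -0.337]
scene teaspoon 0.63 [266.9, 217.7, 278.6, 259.6] [0.586 0.008]
scene teaspoon 0.53 [183.8, 279.9, 210.3, 306.4] [0.513 0.232]
1.3 [ 0.2720338  -0.59036162  0.22260971] [1.79993759e+02 2.26410921e-03 2.47455385e+01] [-0.97549209  0.4520273  -0.10824622] 0.08697452411413072
```

View pics/top0.png

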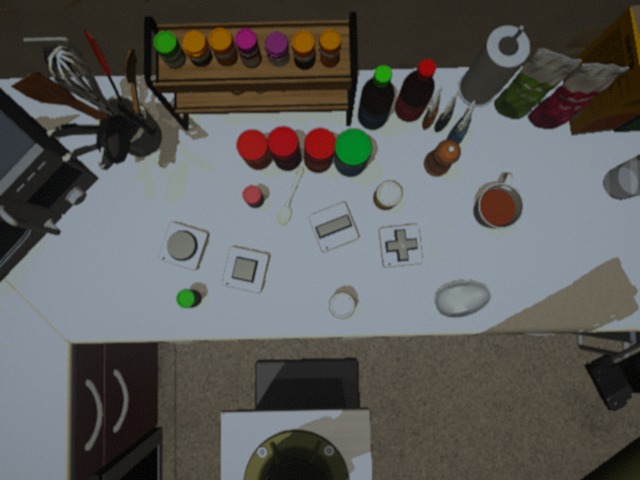

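View pics/scene0.png

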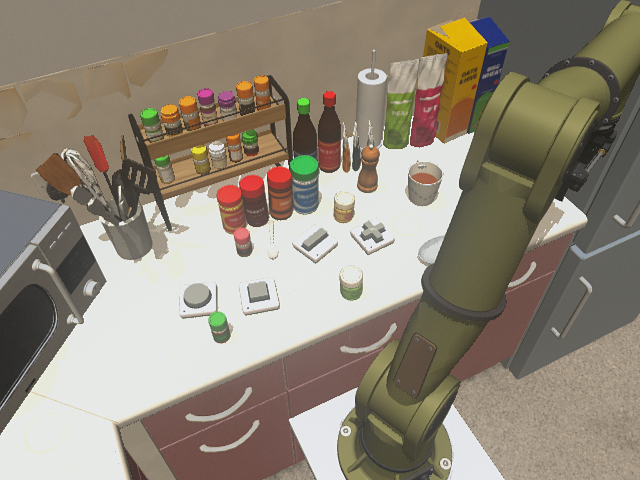

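Both views agree: in the top view the round key is near px (182,245), square (244,268), bar (334,226) and cross (401,244). The arm comes in from the right. The bar's long axis nearly matches tool y at the present yaw. Next I'll refine the key tops by triangulating.

```bash
python3 - <<'E'
from h import *
G={'round':{'top':(182,245),'scene':(197,295)},'square':{'top':(244,268),'scene':(259,291)},'bar':{'top':(334,226),'scene':(315,239)}}
C={n:read_camera(n) for n in ['top','scene']}
for n in C: 
    print(n,[k for k in C[n] if k not in('frame','view','intrinsics')])
for k in G:
  for n in C:
    c=C[n];g=cv2.cvtColor(c['frame'],cv2.COLOR_RGB2GRAY).astype(float)
    u,v=G[k][n];ref=np.median(g[v-3:v+4,u-3:u+4])
    m=(abs(g-ref)<14).astype(np.uint8);_,L,st,ce=cv2.connectedComponentsWithStats(m,connectivity=4)
    l=L[v,u];p=np.argwhere(L==l)[:,::-1]
    w=np.array([pix2w(c,a,b,.04)[:2] for a,b in p]);r=cv2.minAreaRect(w.astype(np.float32)*1000)
    print(k,n,ref,st[l],'mean',w.mean(0).round(4),'rect',np.round(r[0],1),np.round(r[1],1),round(r[2],1))
E
```

```text
top []
scene []
round top 112.0 [167 230  27  28 583] mean [0.504  0.2327] rect [505.9 232.5] [54.8 57.3] 89.8
round scene 173.0 [184 284  26  20 392] mean [0.5022 0.2332] rect [502.9 233.1] [54.6 56.4] 29.0
square top 116.0 [232 259  23  21 338] mean [0.4494 0.1   ] rect [449.8 100.9] [41.6 37.5] 76.2
square scene 173.0 [248 282  20  16 237] mean [0.4486 0.1008] rect [449.8 100.5] [40.4 41.5] 75.7
bar top 111.0 [318 217  31  18 258] mean [ 0.5367 -0.0905] rect [536.9 -90.8] [17.7 65.5] 20.6
bar scene 171.0 [303 228  24  18 155] mean [ 0.5355 -0.0891] rect [535.8 -89.5] [19.4 66.8] 20.4
```

Call:
{"fn": "play_rows", "kwargs": {"steps": [[[0.028,-0.019,0,0,0,0,0],[0.028,-0.019,0,0,0,0,0],[0.028,-0.019,0,0,0,0,0],[0.028,-0.019,0,0,0,0,0],[0.028,-0.019,0,0,0,0,0],[0.028,-0.019,0,0,0,0,0],[0.028,-0.019,0,0,0,0,0],[0.028,-0.019,0,0,0,0,0],[0.028,-0.019,0,0,0,0,0],[0.028,-0.019,0,0,0,0,0]]], "force": 5}}

```text
time_s: 2.4
tool_pos: [0.4474, -0.2994, 0.2228]
tool_rot: [180.0, -0.0, 24.7]
force: [0.1, -0.1, -0.3]
grip_width: 0.015
grasp_force: 0.0
```

Call:
{"fn": "play_rows", "kwargs": {"steps": [[[0.022,-0.038,0,0,0,0,0],[0.022,-0.038,0,0,0,0,0],[0.022,-0.038,0,0,0,0,0],[0.022,-0.038,0,0,0,0,0],[0.022,-0.038,0,0,0,0,0],[0.022,-0.038,0,0,0,0,0],[0.022,-0.038,0,0,0,0,0],[0.022,-0.038,0,0,0,0,0],[0.022,-0.038,0,0,0,0,0],[0.022,-0.038,0,0,0,0,0],[0.022,-0.038,0,0,0,0,0],[0.022,-0.038,0,0,0,0,0]]]}}

```text
time_s: 3.6
tool_pos: [0.4959, 0.2256, 0.223]
tool_rot: [180.0, -0.1, 24.7]
force: [0.7, 0.3, 0.0]
grip_width: 0.0004
grasp_force: 0.0
```

Call:
{"fn": "play_rows", "kwargs": {"steps": [[[0,0,0,0,0,0,0],[0,0,0,0,0,0,0],[0,0,0,0,0,0,0]]]}}

```text
time_s: 3.9
tool_pos: [0.496, 0.2225, 0.2223]
tool_rot: [179.9, 0.0, 24.6]
force: [-0.6, -0.5, 0.0]
grip_width: 0.0005
grasp_force: 0.0
```

Call:
{"fn": "play_rows", "kwargs": {"steps": [[[0.011,-0.007,0.02,0,0,0,0],[0,0,0.035,0,0,0,0],[0,0,0.035,0,0,0,0],[0,0,0.035,0,0,0,0],[0,0,0.03,0,0,0,0],[0,0,0.015,0,0,0,0],[0,0,0,0,0,0,0],[0,0,0,0,0,0,0]]]}}

```text
time_s: 4.7
tool_pos: [0.5038, 0.2346, 0.0536]
tool_rot: [180.0, -0.1, 24.7]
force: [-0.2, 1.2, -0.7]
grip_width: 0.0005
grasp_force: 0.0
```

```bash
python3 - <<'E'
from h import *
c=read_camera('scene');cv2.imwrite('pics/s1.png',cv2.resize(c['frame'][200:360,120:330,::-1],None,fx=3,fy=3))
o=get_obs();print(o['tool_pos'],o['force'])
E
```

```text
[0.5041315  0.23511264 0.05418963] [0.19147443 0.26988987 0.02898695]
```

View pics/s1.png

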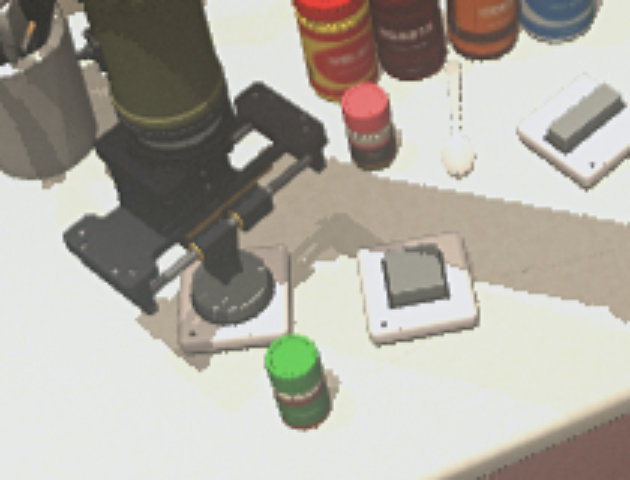

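The closed fingertips stand over the centre of the round key (crop px about (232,280)), and the jars are clear. Pressing now.

Call:
{"fn": "play_rows", "kwargs": {"steps": [[[0,0,0.01,0,0,0,0],[0,0,0.004,0,0,0,0],[0,0,0.004,0,0,0,0],[0,0,0.003,0,0,0,0],[0,0,0.003,0,0,0,0],[0,0,0,0,0,0,0],[0,0,0,0,0,0,0]]]}}

```text
time_s: 5.45
tool_pos: [0.5034, 0.235, 0.0292]
tool_rot: [180.0, -0.0, 24.7]
force: [0.2, -1.8, 6.8]
grip_width: 0.0005
grasp_force: 3.2
```

Call:
{"fn": "play_rows", "kwargs": {"steps": [[[0,0,0.001,0,0,0,0],[0,0,0,0,0,0,0],[0,0,0,0,0,0,0]]]}}

```text
time_s: 5.75
tool_pos: [0.5035, 0.235, 0.0284]
tool_rot: [180.0, -0.1, 24.7]
force: [0.3, -2.0, 8.3]
grip_width: 0.0004
grasp_force: 3.9
```

Call:
{"fn": "play_rows", "kwargs": {"steps": [[[0,0,-0.01,0,0,0,0],[0,0,-0.03,0,0,0,0],[0,0,-0.04,0,0,0,0],[-0.026,0.025,0,0,0,0,0],[-0.027,0.025,0,0,0,0,0],[-0.027,0.025,0,0,0,0,0],[-0.026,0.024,0,0,0,0,0],[0,0,0,0,0,0,0],[0,0,0.03,0,0,0,0],[0,0,0.025,0,0,0,0],[0,0,0,0,0,0,0],[0,0,0,0,0,0,0]]]}}

```text
time_s: 6.95
tool_pos: [0.4476, 0.1016, 0.0527]
tool_rot: [-179.9, 0.0, 24.8]
force: [0.5, -0.4, 0.3]
grip_width: 0.0007
grasp_force: 0.0
```

```bash
python3 - <<'E'
from h import *
c=read_camera('scene');cv2.imwrite('pics/s2.png',cv2.resize(c['frame'][200:360,120:330,::-1],None,fx=3,fy=3))
o=get_obs();print(o['tool_pos'],o['force'])
E
```

```text
[0.44847075 0.10159382 0.05338924] [-0.22636369 -0.14354125  0.07446472]
```

View pics/s2.png

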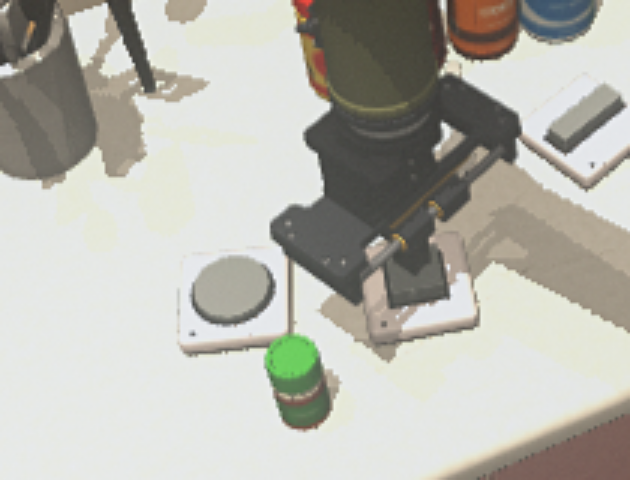

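The round key now sits low and level (crop px (232,288)), and the fingertips are over the square key (420,272). The green-lidded jar has not moved.

Call:
{"fn": "play_rows", "kwargs": {"steps": [[[0,0,0.01,0,0,0,0],[0,0,0.004,0,0,0,0],[0,0,0.004,0,0,0,0],[0,0,0.003,0,0,0,0],[0,0,0.003,0,0,0,0],[0,0,0.001,0,0,0,0],[0,0,0,0,0,0,0],[0,0,0,0,0,0,0]]]}}

```text
time_s: 7.8
tool_pos: [0.4485, 0.1008, 0.0282]
tool_rot: [180.0, -0.0, 24.7]
force: [-1.3, -0.6, 7.9]
grip_width: 0.0006
grasp_force: 4.1
```

Call:
{"fn": "play_rows", "kwargs": {"steps": [[[0,0,-0.01,0,0,0,0],[0,0,-0.03,0,0,0,0],[0,0,-0.04,0,0,0,0],[0,0.042,0,0,0,0,0],[0,0.042,0,0,0,0,0],[0,0.042,0,0,0,0,0],[0,0.042,0,0,0,0,0],[0,0.042,0,0,0,0,0],[0,0,0.01,0,0,0.07,0],[0,0,0.025,0,0,0,0],[0,0,0.02,0,0,0,0],[0,0,0,0,0,0,0]]]}}

```text
time_s: 9.0
tool_pos: [0.5328, -0.0897, 0.0498]
tool_rot: [-179.8, 0.3, 20.7]
force: [-0.3, 0.4, 0.2]
grip_width: 0.0001
grasp_force: 0.0
```

```bash
python3 - <<'E'
from h import *
c=read_camera('scene');cv2.imwrite('pics/s3.png',cv2.resize(c['frame'][160:320,200:410,::-1],None,fx=3,fy=3))
o=get_obs();print(o['tool_pos'],o['tool_rot'],o['force'])
E
```

```text
[ 0.5342254  -0.08974749  0.05144463] [-1.79869631e+02  1.72402198e-01  2.07407522e+01] [-0.28789868  0.72481803  0.83263134]
```

View pics/s3.png

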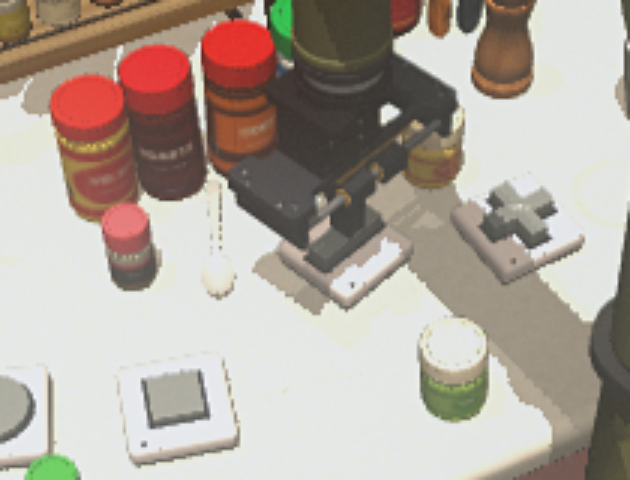

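The fingertips are over the bar key (crop px (345,235)) in line with its length. The square key is down, and the mustard pot is behind and below the gripper body with height clearance.

Call:
{"fn": "play_rows", "kwargs": {"steps": [[[0.001,0,0.008,0,0,0,0],[0,0,0.004,0,0,0,0],[0,0,0.004,0,0,0,0],[0,0,0.003,0,0,0,0],[0,0,0.003,0,0,0,0],[0,0,0.001,0,0,0,0],[0,0,0,0,0,0,0],[0,0,0,0,0,0,0]]]}}

```text
time_s: 9.85
tool_pos: [0.5373, -0.0897, 0.0301]
tool_rot: [180.0, -0.0, 20.7]
force: [0.6, 0.4, 5.1]
grip_width: 0.0004
grasp_force: 2.3
```

Call:
{"fn": "play_rows", "kwargs": {"steps": [[[0,0,0.002,0,0,0,0],[0,0,0,0,0,0,0],[0,0,0,0,0,0,0]]]}}

```text
time_s: 10.15
tool_pos: [0.5373, -0.0897, 0.0284]
tool_rot: [180.0, -0.0, 20.7]
force: [-1.1, 0.9, 8.1]
grip_width: 0.0002
grasp_force: 4.0
```

Call:
{"fn": "play_rows", "kwargs": {"steps": [[[0,0,-0.01,0,0,0,0],[0,0,-0.03,0,0,0,0],[0,0,-0.04,0,0,0,0],[0,0,-0.04,0,0,0,0],[0,0,-0.04,0,0,0,0],[0,0,-0.04,0,0,0,0],[0,0.03,-0.02,0,0,0,0],[0,0.03,0,0,0,0,0],[0,0.03,0,0,0,0,0],[0,0.03,0,0,0,0,0],[0,0,0,0,0,0,0],[0,0,0,0,0,0,0]]]}}

```text
time_s: 11.35
tool_pos: [0.5785, -0.2022, 0.2467]
tool_rot: [-179.9, 0.1, 20.7]
force: [0.1, 0.6, -0.7]
grip_width: 0.0005
grasp_force: 0.0
```

```bash
python3 - <<'E'
from h import *
c=read_camera('scene');cv2.imwrite('pics/s4.png',cv2.resize(c['frame'][160:360,160:410,::-1],None,fx=3,fy=3))
o=get_obs();print(o['tool_pos'],o['force'])
G={'round':(197,295),'square':(259,291),'bar':(315,239)}
g=cv2.cvtColor(c['frame'],cv2.COLOR_RGB2GRAY).astype(float)
for k,(u,v) in G.items():
    ref=np.median(g[v-3:v+4,u-3:u+4]);m=(abs(g-ref)<14).astype(np.uint8);_,L,st,ce=cv2.connectedComponentsWithStats(m,connectivity=4)
    p=np.argwhere(L==L[v,u])[:,::-1];print(k,len(p),*[(z,np.mean([pix2w(c,a,b,z)[:2] for a,b in p],0).round(4)) for z in (.04,.032)])
E
```

```text
[ 0.57875188 -0.20093747  0.24703654] [0.28997044 0.65193659 0.02805864]
round 383 (0.04, array([0.4963, 0.234 ])) (0.032, array([0.5024, 0.2335]))
square 237 (0.04, array([0.443 , 0.1022])) (0.032, array([0.4487, 0.1007]))
bar 157 (0.04, array([ 0.5301, -0.0865])) (0.032, array([ 0.5364, -0.0894]))
```

View pics/s4.png

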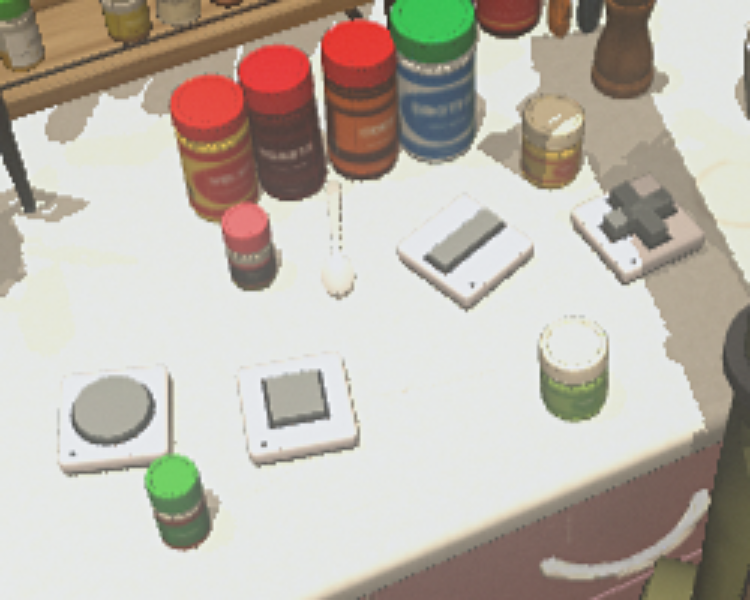

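All three keys sit at 32 mm, which is fully down: round at crop px (113,410), square (297,398), bar (466,240). The cross key (640,210) is still up, and every jar stands where it was.

```bash
python3 -c "
from cell import *
print(sign_off())"
```

```text
the job is handed in; nothing more can be done
None
```

I pressed the round, square and bar keys in that order; the last picture shows all three fully down and staying down. The cross key was not touched, the jars and spoon were not disturbed, the arm is drawn clear, and the job is handed in at about 11.5 s.

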